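Slide the batten home over the bound volume

ROBOT

A 6-joint arm with a two-finger parallel gripper is mounted at the origin on the work surface. World frame = base frame: x ahead of the robot, y to its left, z up, the work surface at z = 0. Lengths are in m, angles in rad, forces in N, time in s.
With the tool pointing down it reaches from about 0.275 to 0.75 m from the base axis. Payload 10.2 kg.
Tool frame: the origin (TCP) lies midway between the tips of the shut fingers; the grasp point (between the pads) lies 19 mm behind it (env.hold_point_z is the distance from the TCP to the grasp point, in m); x points along the fingers, z is the direction in which the jaws open and shut, and the axes are right-handed (so a half turn about x gives the same grasp; the last joint's range is limited). The gripper opens to 85 mm and grips with 20 to 120 N. Pads are 22 mm wide; open, the fingers measure 114 mm over their backs; the gripper's body (76 mm by 85 mm) begins 54 mm behind the grasp point. The pads swing forward as they close: fully open they stand 13 mm farther back than shut.
Start: joints at [-1.442, 0.313, 1.498, -0, 1.331, -0.223], TCP at [0.181, -0.493, 0.231] pointing down, gripper open.
Joint ranges: [-2.94, 2.94], [-0.97, 2.17], [0.19, 2.56], [-1.23, 4.37], [0.02, 3.11], [-2.88, 2.88]. Speed limits (rad/s): [2.39, 2.39, 3.01, 3.14, 3.14, 3.14].

INTERFACE

Orientations are given as a unit quaternion [x, y, z, w].
In Python, from bench import env, kinematics, monitor, eyes, job gives the robot as it stands. The module is installed in compiled form; this text tells all that it offers. Calls block until the motion is done:
- env.reach(position, orientation): joint-space move of the TCP to a pose.
- env.movel(position, velocity=0.15, frame=None, guard=None): straight line of the TCP; frame=None keeps the orientation; velocity is the mean speed in m/s. With guard (N) it stops when the force on the tool has changed by that much, and returns True; else False.
- env.set_joints(angles): joint-space move.
- env.release() and env.close_gripper(effort=None): open the fingers fully, or close them until they stop; effort is the grip in N (None keeps the last).
- env.hold(seconds).
- kinematics.ik(position, orientation): joint angles nearest the present ones, or None.
- monitor.sense(): the state.
- eyes.grab_frame(name): name is "scene" or "top" or "wrist"; returns a dict with "frame" (420x560x3 uint8, red, green, blue), "mtx" (3x3 intrinsics, pixels), "k1" (the pictures are not rectified: a ray, as slopes to the right and down, at radius r is drawn at 1 + k1 r^2 times it, then the intrinsics apply), "view" (4x4, takes a point from world to camera coordinates). Camera axes: x right, y down, z forward; pixel columns grow to the right and rows downward; lengths in m; the calibration is good to about 2 mm. A picture is of the moment at which its call begins. There is no depth.
A pose or a line that the arm cannot do raises env.MotionError and nothing moves.
- job.hand_in(): hands the job in, once; it reports no verdict.
The state is a dict: "clock": time; "joints": joint angles; "qvel": joint speeds; "joint_efforts": joint torques, N m; "position": TCP position; "ee_rot": TCP orientation; "contact_force": force on the tool from outside, world axes, zero at the start; "ft_torque": the same for the moment, N m; "finger_gap": opening from 0.0 (shut) to 1.0 (fully open).
Only numpy, scipy, OpenCV 4.12 (cv2) and the standard library are available. Lean on these libraries where they do the work, as an engineer would, in place of code of your own. Each camera call takes 0.05 s, during which the arm holds its last target. There are 200 camera calls.

TASK

On the wooden locating frame, slide the narrow loose batten along the two rails with your fingertips until it drops fully into the pair of notches, both ends down and lying flat, then take your hand away. Only push it: do not lift or carry it, and leave the wide board with its brass weight, the volume under the boards and everything else on the bench where they are.

Things in the scene. Friction and masses are not known exactly. Their poses are not given: they have to be found in the camera images.
- frame: Fixed wooden frame, 260 (x) by 440 (y) by 54 mm tall, base plate 12 mm thick; origin under its centre, on the bench. Two rails run along its y, open at the ends: tops 42 mm above the bench, |x| 78 to 108 mm, 156 mm clear between them. Outside them, guide cheeks 16 mm thick rise to 54 mm, 216 mm apart. Its place and yaw vary.
- notch (a point): Midway between the two notches, at the height of their floors (34 mm above the bench); axes as the frame's, y along the rails. Each rail has one notch at mid-length, 64 mm long in y, 8 mm deep, with square ends.
- batten: Narrow loose board, light wood, 212 mm long (x, across the rails), 56 wide (y), 14 thick, 0.15 to 0.4 kg; origin at its underside's centre. Starts flat on both rails (underside 42 mm above the bench), 110 to 155 mm to either side of the notches. Its y runs with the frame's. In the notches its underside is at 34 mm, with 4 mm of play either way along the rails. It tips a little as it falls in.
- wide_board: Loose board of the same wood, 212 by 100 by 14 mm, too wide for the notches, lying across the rails on the other side of the notches; origin at the centre of its underside. Its near edge stays at least 60 mm from the middle of the notches. Leave alone.
- weight: Brass weight 48 mm across, 44 mm tall, standing on the wide board; origin at the centre of its underside. Leave alone.
- volume: Bound volume 136 by 190 by 16 mm lying loose on the frame's base plate between the rails, under the notches; its top is 28 mm above the bench, 14 mm below a board on the rails; origin at the centre of its underside. Leave alone.
- paste_jar: Jar 52 mm across, 60 mm tall, standing beyond the frame's far (+x) side; origin under its centre. Leave alone.
- bone_folder: Flat folder 150 by 22 by 7 mm on the bench on the robot's side of the frame; origin at the centre of its underside. Leave alone.
- paste_brush: Brush lying on the bench to the right of the frame. Leave alone.
- water_cup: Cup 72 mm across, 75 mm tall, on the bench to the left of the frame; origin under its centre. Leave alone.
- spare_block: Wooden block 50 by 90 by 35 mm on the bench to the left of the frame; origin at the centre of its underside. Leave alone.

How it is judged:
At the end, for the whole second after the job is handed in: Batten flat and still in both notches: underside within 3 mm of the notch floors, centred within 7 mm along and 6 mm across the rails, square within 0.05 rad, tilt under 0.03 rad. Wide board moved under 12 mm, weight and volume under 20, jar under 25, other things under 30 (z of batten in the frame of notch between -0.003 and 0.003 m and y of batten in the frame of notch between -0.007 and 0.007 m and x of batten in the frame of notch between -0.006 and 0.006 m and angle between the x axis of batten and the x axis of frame, either way round below 0.05 rad and angle between batten's own z axis and vertical below 0.03 rad and linear speed of batten below 0.01 m/s and distance of wide_board from where it was at the start of the episode below 0.012 m and distance of each of weight, volume from where it was at the start of the episode below 0.02 m and distance of paste_jar from where it was at the start of the episode below 0.025 m and distance of each of bone_folder, paste_brush, water_cup, spare_block from where it was at the start of the episode below 0.03 m); the robot touches nothing.
It fails at once if the batten is lifted: its underside rises more than 8 mm above the rail tops (z of batten in the frame of notch above 0.016 m).
It fails at once if the wide board is shoved 12 mm or more (distance of wide_board from where it was at the start of the episode above 0.012 m).
It fails at once if the volume is shoved 20 mm or more (distance of volume from where it was at the start of the episode above 0.02 m).
It fails at once if the weight on the wide board is moved 20 mm or more (distance of weight from where it was at the start of the episode above 0.02 m).
It also fails if it takes over 38 s, if anything falls off the work surface, if the arm or the gripper's body presses on something with over 40 N, if the wrist force passes 120 N, or if a joint passes its speed limit or range.

## Working session

There is one attempt and no reset: what is moved stays moved. The work goes in short steps, each a Python script; the robot and the scene stay as the last script left them, time stands still between calls to the robot, and variables do not carry over. Pictures are saved under pics/ and viewed, about 8 in all and at most 12, crops included, and the job is handed in when it is done.

```bash
mkdir -p pics; cat > h.py <<'E'
import numpy as np, cv2
from bench import env, kinematics, monitor, eyes, job
def snap(n,f):
    d=eyes.grab_frame(n); cv2.imwrite('pics/'+f+'.png',cv2.cvtColor(d['frame'],cv2.COLOR_RGB2BGR))
    np.savez('pics/'+f,**{k:d[k] for k in('frame','mtx','k1','view')}); return d
def ray(d,uv):
    k=np.array([float(d['k1']),0,0,0,0]);p=cv2.undistortPoints(np.array(uv,float).reshape(-1,1,2),d['mtx'],k).reshape(-1,2)
    R=d['view'][:3,:3];t=d['view'][:3,3]; return -R.T@t, np.c_[p,np.ones(len(p))]@R
def onz(d,uv,z):
    c,r=ray(d,uv); return c+r*((z-c[2])/r[:,2])[:,None]
E
python3 -c "
from h import *
for n in('top','scene'):
    d=snap(n,n+'0');print(n,d['mtx'].ravel(),d['k1'],ray(d,[[280,210]]))
s=monitor.sense();print(s['clock'],s['position'],s['ee_rot'],s['finger_gap'])
a=cv2.imread('pics/top0.png')
"
```

```text
top [402.75473152   0.         275.46690624   0.         402.75473152
 204.63070593   0.           0.           1.        ] -0.029308535928063862 (array([0.42293093, 0.00461309, 1.07417209]), array([[ 0.10656758, -0.03309608, -0.99390765]]))
scene [387.86347332   0.         286.25885695   0.         387.86347332
 211.24486426   0.           0.           1.        ] -0.04252513235643215 (array([ 1.167497  , -0.32878944,  0.78148967]), array([[-0.63633071,  0.32905703, -0.69790788]]))
0.1 [ 0.18086768 -0.49263198  0.23081858] [ 0.40507     0.58003976 -0.40450162  0.57952619] 0.9985081030943794
```

View pics/top0.png

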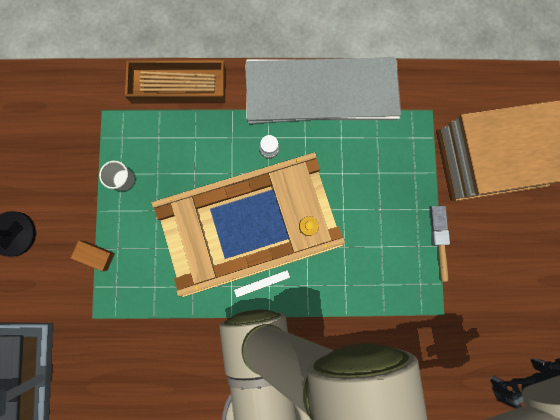

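View pics/scene0.png

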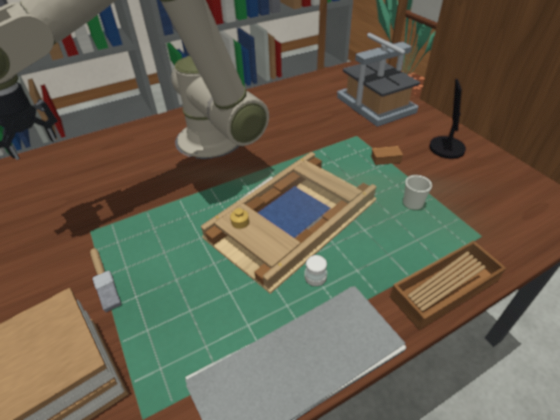

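The top view has +x up and +y left. The batten is around px (193,240), left of the blue volume, and the wide board with its weight is around (300,207). I'll enlarge the frame to get its corners.

```bash
python3 -c "
import cv2
a=cv2.imread('pics/top0.png')[145:305,145:350];cv2.imwrite('pics/c.png',cv2.resize(a,None,fx=3.7,fy=3.7,interpolation=cv2.INTER_CUBIC))"
```

```text
(no output)
```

View pics/c.png

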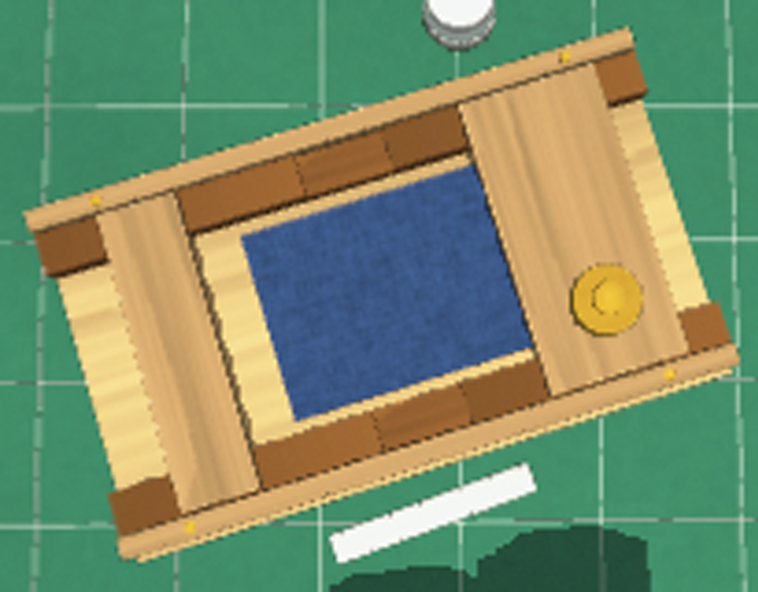

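The crop shows the frame's outer cheek corners at about (25,212), (630,30), (738,355) and (122,550). The batten's corners are (98,212), (176,190), (258,490) and (183,513). The notches are the lighter rail patches, at x of about 297–388 on the top rail and 376–470 on the bottom rail. Next I'll convert these to world coordinates.

```bash
cat > m.py <<'E'
from h import *
from scipy.spatial.transform import Rotation as Ro
d=np.load('pics/top0.npz')
f=lambda l:(np.array(l,float)-1.85)/3.7+145+0.0
P=lambda l,z:onz(d,f(l),z)
fc=P([[25,212],[630,30],[738,355],[122,545]],.054)[:,:2]
e=[np.linalg.norm(fc[i]-fc[(i+1)%4]) for i in range(4)]
v=(fc[0]-fc[1])+(fc[3]-fc[2]); yaw=np.arctan2(v[1],v[0])-np.pi/2
R=np.array([[np.cos(yaw),-np.sin(yaw)],[np.sin(yaw),np.cos(yaw)]]); c0=fc.mean(0)
L=lambda p:((p[:,:2]-c0)@R)
W=lambda x,y:c0+R@np.array([x,y])
bat=L(P([[98,212],[176,190],[258,490],[183,513]],.056))
if __name__=='__main__':
    print('edges .44 .248?',e,'yaw',yaw,'c',c0)
    print('batten local\n',bat.round(4),bat.mean(0))
    print('notch upper/lower\n',L(P([[297,155],[384,128],[303,190],[391,160]],.042)).round(4),L(P([[376,440],[464,388],[383,455],[470,415]],.042)).round(4))
    print('wide near edge',L(P([[460,104],[550,394]],.056)).round(4),'weight',L(P([[606,299]],.1)).round(3))
    for s in(1,-1):
        z=np.r_[R[:,0]*s,0];x=np.array([0,0,-1.]);q=Ro.from_matrix(np.c_[x,np.cross(z,x),z]).as_quat()
        for y in(.2,.04): print(s,y,q.round(4),W(0,y),kinematics.ik(np.r_[W(0,y),.023],q))
E
python3 m.py
```

```text
edges .44 .248? [np.float64(0.4380985642785402), np.float64(0.23856367386664118), np.float64(0.43609839976876996), np.float64(0.23650191101280493)] yaw 0.2910875610072887 c [0.505061   0.05327067]
batten local
 [[ 0.1032  0.1719]
 [ 0.1023  0.1166]
 [-0.11    0.1193]
 [-0.1098  0.1716]] [-0.00357976  0.14485638]
notch upper/lower
 [[ 0.1041  0.031 ]
 [ 0.1048 -0.0328]
 [ 0.0791  0.0339]
 [ 0.0815 -0.0309]] [[-0.1015  0.0347]
 [-0.0853 -0.0333]
 [-0.1126  0.0331]
 [-0.1042 -0.0318]]
wide near edge [[ 0.103  -0.088 ]
 [-0.1065 -0.0878]] weight [[-0.058 -0.139]]
1 0.2 [-0.1026  0.6996  0.1026  0.6996] [0.44766216 0.24485713] [ 2.70564837e-01  5.50875213e-01  1.76045401e+00 -4.44089210e-16
  8.30263433e-01 -2.05227243e-02]
1 0.04 [-0.1026  0.6996  0.1026  0.6996] [0.49358123 0.09158796] [-5.03229585e-02  5.37451874e-01  1.78537068e+00 -4.44089210e-16
  8.18770101e-01 -3.41410520e-01]
-1 0.2 [ 0.6996  0.1026 -0.6996  0.1026] [0.44766216 0.24485713] None
-1 0.04 [ 0.6996  0.1026 -0.6996  0.1026] [0.49358123 0.09158796] [-5.03229585e-02  5.37451874e-01  1.78537068e+00 -4.44089210e-16
  8.18770101e-01  2.80018213e+00]
```

Sizes check out: 0.437 m long against 0.440, notch ends at ±32 mm, and the batten 55 × 212 mm centred at y=+0.145. The x centre should shift by −3.5 mm, because I clipped the near cheek. I'll go behind the batten with the fingers open across the rails and take a close look.

```bash
cat >> m.py <<'E'
c0=c0+R@np.array([-.0035,.0005])
z_=np.r_[R[:,0],0];x_=np.array([0,0,-1.]);Q=Ro.from_matrix(np.c_[x_,np.cross(z_,x_),z_]).as_quat()
T=lambda y,z,x=0:np.r_[W(x,y),z]
E
python3 - <<'E'
from m import *
env.reach(T(.202,.20),Q)
print(env.movel(T(.202,.075),guard=5,velocity=.12))
snap('wrist','w1');snap('scene','s1')
s=monitor.sense();print(s['clock'],s['position'],T(.202,.075),s['contact_force'],s['finger_gap'])
a=cv2.imread('pics/w1.png');b=cv2.imread('pics/s1.png')[130:300,180:420]
cv2.imwrite('pics/ws1.png',np.hstack([cv2.resize(a,(400,300)),cv2.resize(b,(400,300))]))
E
```

```text
False
4.1583 [0.44394554 0.24635049 0.07562806] [0.44359191 0.24624748 0.075     ] [-0.21229321 -0.03961712  0.08326991] 0.9988450000210469
```

View pics/ws1.png

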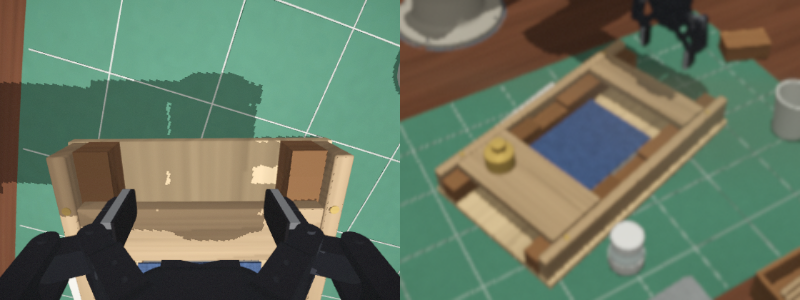

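The fingers straddle the frame centre, behind the batten and between the rails (wrist view, tips at about (130,195) and (272,195)). To get the exact open-tip height, I'll touch the fixed base plate gently, then rise so the tips sit at 37 mm and push.

```bash
python3 - <<'E'
from m import *
env.movel(T(.202,.02),guard=5,velocity=.08)
print(monitor.sense()['position'],monitor.sense()['contact_force'])
h=env.movel(T(.202,-.006),guard=5,velocity=.015)
s=monitor.sense();zt=s['position'][2];print(h,zt,s['contact_force'],s['clock'])
if h:
    z=zt+.025; print('tcp z',z); open('z.txt','w').write(str(z))
    env.movel(T(.202,z),velocity=.05)
    print(env.movel(T(.085,z),velocity=.06,guard=12))
    s=monitor.sense();print(s['position'],L(s['position'][None]),s['contact_force'],s['clock'])
    snap('wrist','w2');snap('top','t2')
    a=cv2.imread('pics/w2.png');b=cv2.imread('pics/t2.png')[145:305,145:350]
    cv2.imwrite('pics/wt2.png',np.hstack([cv2.resize(a,(400,300)),cv2.resize(b,(400,300))]))
E
```

```text
[0.44387451 0.24634066 0.02036636] [-0.03779515 -0.70649574 -0.10801927]
True -0.0011422111339688748 [-0.92435462 -0.70204642  4.79183934] 6.2667
tcp z 0.023857788866031127
False
[0.47722698 0.13421844 0.02392601] [[6.84333236e-05 8.50306911e-02]] [ 0.97365953 -0.58179751 -0.17603836] 9.025
```

View pics/wt2.png

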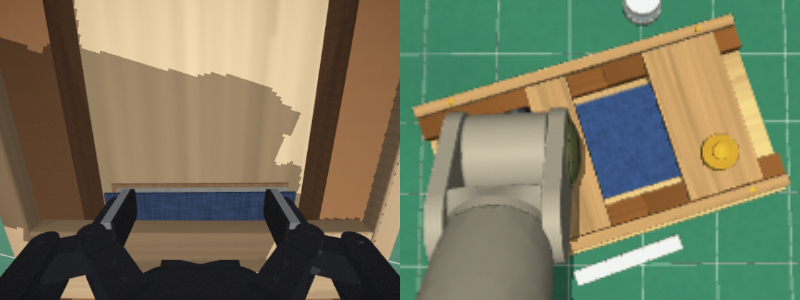

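The tips are now at 38 mm. The batten has moved along square, with its leading edge in the top crop running from about (572,95) to (606,226). I'll measure the offset from pusher to batten, then continue in slow steps.

```bash
python3 - <<'E'
from m import *
uv=np.array([[172,95],[206,226]])/[400/205,300/160]+145
print('leading edge',L(onz(d,uv,.056)))
z=float(open('z.txt').read())
def go(y,v,g):
    h=env.movel(T(y,z),velocity=v,guard=g);s=monitor.sense()
    print(y,h,L(s['position'][None])[0].round(4),(R.T@s['contact_force'][:2]).round(2),s['contact_force'][2].round(2),round(s['clock'],2)); return h
for y in(.065,.055,.05,.046,.043,.041):
    if go(y,.03,8): break
snap('wrist','w3');snap('top','t3')
a=cv2.imread('pics/w3.png');b=cv2.imread('pics/t3.png')[145:305,145:350]
cv2.imwrite('pics/wt3.png',np.hstack([cv2.resize(a,(400,300)),cv2.resize(b,(400,300))]))
E
```

```text
leading edge [[ 0.07573687  0.0160332 ]
 [-0.10615203  0.02433465]]
0.065 False [-0.      0.0648] [0.16 0.56] 1.41 9.94
0.055 False [0.0001 0.0547] [-0.18  0.43] -0.22 10.43
0.05 False [0.0001 0.0498] [-0.09 -0.01] 0.2 10.74
0.046 False [0.     0.0458] [ 1.01 -1.1 ] -0.34 11.03
0.043 False [0.0001 0.0428] [-0.32  0.66] -0.06 11.28
0.041 False [0.     0.0409] [-0.31  0.37] 0.64 11.53
```

View pics/wt3.png

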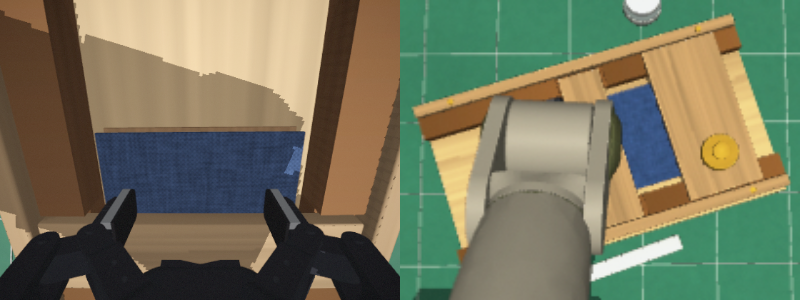

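The batten's leading edge is now near the far notch wall: top crop about (600,80) to (640,213), roughly y≈−28 mm. I'll push a few more millimetres under guard, back off, rise clear and look.

```bash
python3 - <<'E'
from m import *
z=float(open('z.txt').read())
for y in(.039,.037):
    h=env.movel(T(y,z),velocity=.02,guard=6);s=monitor.sense();print(y,h,L(s['position'][None])[0].round(4),(R.T@s['contact_force'][:2]).round(2),round(s['clock'],2))
    if h: break
env.movel(T(.075,z),velocity=.1);env.movel(T(.075,.16),velocity=.15)
env.reach(T(.30,.25),Q); env.hold(.3)
print(monitor.sense()['clock'])
snap('scene','s4');snap('top','t4')
a=cv2.imread('pics/s4.png')[140:300,190:390];b=cv2.imread('pics/t4.png')[145:305,145:350]
cv2.imwrite('pics/st4.png',np.hstack([cv2.resize(a,(400,320),interpolation=2),cv2.resize(b,(400,320),interpolation=2)]))
E
```

```text
0.039 False [-0.      0.0389] [-0.33  1.44] 11.88
0.037 False [0.     0.0368] [-0.4   0.57] 12.12
14.975
```

View pics/st4.png

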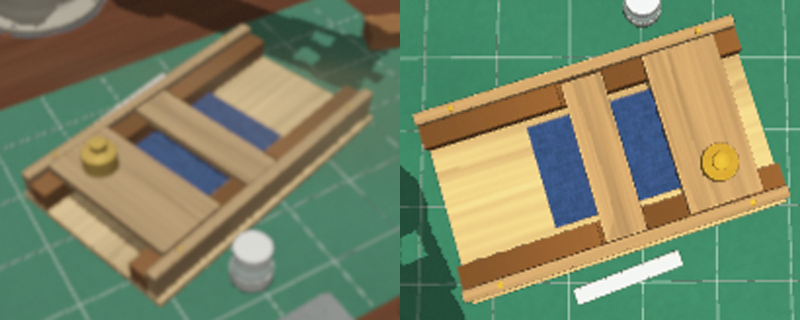

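In both views the batten lies across the two notches, with the top crop showing edges at about (563,85)–(605,242) and (603,75)–(646,230). The wide board and weight haven't visibly moved. I'll use a close wrist view to judge how high the batten sits.

```bash
python3 - <<'E'
from m import *
env.reach(T(-.03,.25),Q); env.movel(T(-.03,.19))
snap('wrist','w5');print(monitor.sense()['clock'],monitor.sense()['position'])
a=cv2.imread('pics/w5.png');cv2.imwrite('pics/w5b.png',cv2.resize(a,(800,600),interpolation=2))
E
```

```text
16.925 [0.51070418 0.02432051 0.19111586]
```

View pics/w5b.png

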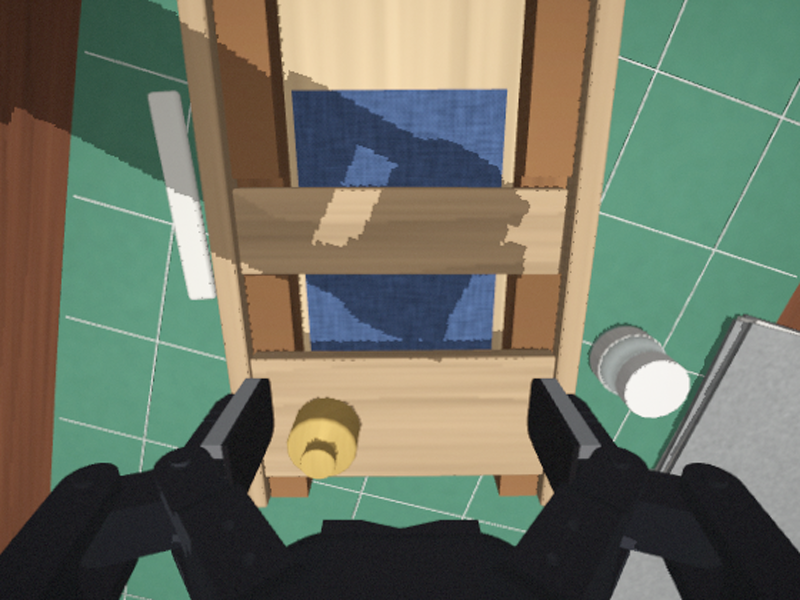

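The close-up has the batten at about rows 188–274, columns 233–568. A strip of notch floor shows above it (rows 178–188), and below it meets the rail shoulders. Its apparent size at candidate heights will tell me whether it dropped, with the wide board as a reference.

```bash
python3 - <<'E'
from m import *
w=np.load('pics/w5.npz'); g=lambda l,z:onz(w,(np.array(l,float)-.2)*.7,z)
for z in(.048,.056):
    p=L(g([[233,188],[569,188],[562,274],[239,274]],z)); print(z,p.round(4).tolist(),'len',np.linalg.norm(p[0]-p[1]),np.linalg.norm(p[2]-p[3]),'wid',np.linalg.norm(p[1]-p[2]),np.linalg.norm(p[0]-p[3]),p.mean(0))
p=L(g([[250,358],[556,356]],.056));print('wide',p,np.linalg.norm(p[0]-p[1]))
p=L(g([[240,178],[568,178]],.042));print('notch +y ends',p)
# two-view height: top-view corners vs scene
t=np.load('pics/t4.npz');uv=np.array([[163,85],[203,75],[246,230],[205,242]])/[400/205,2.]+145
for z in(.048,.056): q=L(onz(t,uv,z));print('top',z,q.round(4).tolist(),q.mean(0))
# intensity profiles across the batten on each rail / middle
a=cv2.imread('pics/w5.png',0)
for c in (178,190,210,340,360,370,385): print(c,a[118:205,c].tolist())
E
```

```text
0.048 [[-0.1046, 0.0261], [0.1063, 0.0262], [0.1082, -0.0299], [-0.107, -0.0299]] len 0.2108881857409429 0.2151948275956475 wid 0.05610386453422926 0.056110467592753434 [ 0.00071638 -0.0018586 ]
0.056 [[-0.1016, 0.0268], [0.1033, 0.0269], [0.1051, -0.0276], [-0.104, -0.0277]] len 0.2049768384135713 0.2091627620036264 wid 0.05453123291191054 0.05453765088196128 [ 0.00070325 -0.00037973]
wide [[-0.10325885 -0.0878372 ]
 [ 0.10776092 -0.08627362]] 0.21102556047790963
notch +y ends [[-0.10160267  0.03183028]
 [ 0.10717313  0.03192617]]
top 0.048 [[0.1009, 0.0217], [0.098, -0.0325], [-0.1083, -0.0287], [-0.107, 0.0263]] [-0.00410417 -0.00331188]
top 0.056 [[0.0994, 0.0213], [0.0966, -0.0324], [-0.1081, -0.0287], [-0.1069, 0.0259]] [-0.00476711 -0.00346957]
178 [80, 77, 78, 80, 80, 80, 79, 74, 70, 71, 70, 66, 72, 95, 120, 128, 126, 126, 125, 126, 123, 123, 124, 121, 118, 115, 112, 109, 109, 111, 110, 111, 112, 114, 114, 112, 108, 109, 109, 106, 108, 108, 105, 109, 109, 107, 107, 105, 102, 104, 109, 108, 112, 113, 114, 113, 114, 117, 118, 117, 116, 115, 113, 116, 121, 122, 121, 118, 120, 11
[... 1952 characters left out ...]
, 180, 179, 177, 178, 179, 179, 177, 181, 182, 184, 185, 187, 187, 187, 186, 185, 181, 182, 182, 184, 186, 187, 190, 190, 188, 186, 187, 188, 190, 187, 180, 176, 174, 172, 172, 173, 172, 175, 167, 125, 118, 117, 118, 118, 117, 116, 117, 119, 119, 117, 118, 116]
385 [134, 135, 134, 134, 135, 122, 126, 126, 127, 127, 128, 126, 126, 93, 131, 180, 193, 193, 193, 192, 191, 191, 192, 191, 191, 190, 190, 191, 191, 192, 188, 187, 182, 176, 179, 180, 180, 179, 179, 180, 178, 177, 179, 182, 184, 186, 186, 186, 186, 186, 186, 183, 181, 182, 184, 185, 188, 188, 190, 188, 188, 187, 187, 188, 186, 181, 176, 175, 173, 172, 170, 173, 172, 165, 127, 118, 116, 117, 117, 117, 117, 118, 117, 121, 119, 118, 118]
```

At z=0.048 the batten measures about 213 × 56.1 mm, a seated fit. At z=0.056, still on the rails, it would be 207 × 54.5. To rule out tilt, I'll triangulate both long edges, left and right, from several wrist views, using the edge against the blue volume.

```bash
python3 - <<'E'
from m import *
from scipy.optimize import least_squares
views=[np.load('pics/w5.npz')]
for i,(y,zz) in enumerate([(.025,.19),(-.075,.19),(-.03,.24)]):
    env.movel(T(y,zz),velocity=.12); env.hold(.2); snap('wrist',f'w6{i}'); views.append(np.load(f'pics/w6{i}.npz'))
print('clock',monitor.sense()['clock'])
def proj(w,X):
    c=w['view'][:3,:3]@X+w['view'][:3,3]; return cv2.projectPoints(c.reshape(1,1,3),np.zeros(3),np.zeros(3),w['mtx'],np.array([float(w['k1']),0,0,0,0]))[0].ravel()
for x in(-.05,0,.045):
  for y0 in(.026,-.030):
    obs=[]
    for w in views:
        f=w['frame'].astype(float); s=cv2.GaussianBlur(f[:,:,0]-f[:,:,2],(0,0),.8)  # wood +, blue -
        u,v=proj(w,np.r_[W(x,y0),.048]); u=int(round(u)); r0=int(round(v))
        col=s[max(r0-9,0):r0+10,u-2:u+3].mean(1); g=np.abs(np.diff(col)); k=g.argmax()
        j=slice(max(k-2,0),k+3); r=max(r0-9,0)+(g[j]*(np.arange(len(g))[j]+.5)).sum()/g[j].sum()
        if g.max()>8: obs.append((w,r))
    if len(obs)<2: print(x,y0,'few');continue
    fn=lambda p:[proj(w,np.r_[W(x,p[0]),p[1]])[1]-r for w,r in obs]
    o=least_squares(fn,[y0,.05]);print(x,y0,'n',len(obs),'y,z',o.x.round(4),'res px',o.fun.round(2))
E
```

```text
clock 19.975
-0.05 0.026 n 4 y,z [0.0263 0.0381] res px [-0.32  0.35  0.38 -0.49]
-0.05 -0.03 n 4 y,z [-0.03    0.0476] res px [ 0.03 -0.03 -0.03  0.04]
0 0.026 n 4 y,z [0.0263 0.0381] res px [-0.27  0.3   0.32 -0.41]
0 -0.03 n 4 y,z [-0.0303  0.0465] res px [ 0.01  0.    0.01 -0.03]
0.045 0.026 n 4 y,z [0.0261 0.0379] res px [-0.37  0.33  0.36 -0.37]
0.045 -0.03 n 4 y,z [-0.0303  0.0466] res px [ 0.04 -0.01  0.   -0.04]
```

The leading edge is at z=0.0465–0.0476 on both sides, against 0.048 for seated. The trailing edge is at y=+26 mm, inside the +32 mm notch wall, so nothing holds it up. Its triangulated height of 0.038 mixes the top and bottom edges of the side face (0.4 px residuals), so I'm disregarding that number. I'll clear the hand away and hand in.

```bash
python3 - <<'E'
from m import *
env.movel(T(-.03,.3)); env.hold(.5); print(monitor.sense()['clock'],monitor.sense()['contact_force']); print(job.hand_in())
E
```

```text
21.025 [-0.52562536 -0.44574101 -0.60000801]
the job is handed in; nothing more can be done
None
```

I slid the batten along the rails with the open fingertips, tips about 38 mm above the bench, until it dropped into both notches. I then backed off, rose clear and handed in at about 21 s of the 38 s allowed.

**Batten height:** its apparent size in the close wrist view (about 213 × 56 mm) fits a seated height. If it were still on the rails it would measure about 207 × 54.5 mm. The leading top edge triangulates to 46.5–47.6 mm along the span checked, where seated is 48 mm.

**Batten position:** it is centred about 2 mm past the middle of the notches along the rails, within the 4 mm of play. It sits within about 1 mm across the rails in the wrist view. The coarser top view put it about 3 mm along and 4 mm across, still within limits. It lies square.

**Other things:** the wide board's near edge measured the same before and after, within 2 mm. By eye, the weight and the other things in the crops had not moved; I did not measure them, and the paste brush and water cup were not in those crops. The push itself showed only about 1–2 N on the tool.

**Checks that disagreed:**
- The trailing-edge height came out at 38 mm with poor residuals. I put this down to mixing the top and bottom edges of its side face, so I disregarded it.
- The two long edges measured 211 and 215 mm, which might suggest a slight tilt.
- I judged the batten flat from the leading-edge height, the 56 mm width, and the trailing edge lying inside the notch. I have no clean height for the trailing side.

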